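# Pop and open the sprung dust case of the setting ring

### The job

Two identical dust cases with clear lids stand on the granite plate: one stores a round steel setting ring, the other a small rectangular gauge block. Press down the release tab at the front of the case with the ring so that its spring-loaded lid pops up, then push that lid all the way back until it rests open on its stop, and withdraw. Work with the fingertips only: grasp nothing, leave the ring in its nest, keep the other case shut, and do not disturb the loose parts standing about.

Things in the scene. Friction and masses are not known exactly. Their poses are not given: they have to be found in the camera images.
- ring_case: the case to open, grey, fixed: 90 (x) x 96 (y) x 36 mm, walls 4 mm; origin = centre of its underside, on the plate. Its -x side is the front with the release tab, the lid hinge is along its +x top edge, z up; turned up to 0.3 rad either way. Low screw feet stand out 15 mm on its y sides. With its clear lid 43 mm high. The tab's hook (16 mm wide, 44 mm high, 48 to 55 mm in front of the origin) holds the lid
- ring_lid (a joint): opening angle of the ring case's lid, rad: 0 shut and latched (opens only by the tab), 1.9 fully open on its stop, leaning back past vertical. Unlatched, a spring plunger lifts it by itself in about half a second to about 1.15, no farther. From there it is free and light (about 60 g): let go before 1.57 it falls back on the plunger, beyond that it falls open to the stop
- ring_lid_edge (a point): middle of the front edge of the ring case's lid, half way through its thickness, 90 mm from the hinge line; moves with the lid. Lid shut: 38 mm above the plate. Popped up: about 119 mm above the plate and 35 mm in front of the hinge line; it passes vertical at 126 mm (catch 131 mm). The edge is 96 mm wide; in its middle a steel catch 18 mm wide projects 5 mm farther
- ring_lid_hinge (a point): middle of the ring case's hinge line, 36 mm above the plate, 45 mm behind the case's origin (case +x); does not shift as the lid turns
- ring_tab_press (a point): where to press the ring case's tab straight down: on top of a ridged dark steel rocker plate, 34 x 34 mm; at rest 24 mm above the granite, 77 mm in front of the case's origin; the plate reaches 19 mm nearer the case and 15 mm farther out from here. The hook, 22 mm nearer the case, leans out up to 7 mm as the tab is pressed. Moves with the tab
- ring_tab (a joint): rocking angle of the ring case's release tab, rad: 0 at rest, 0.32 fully pressed. It springs back. At the press point 3.5 mm down (about 4 N) unlatches the lid, about 8 mm down (7 N) is its stop
- steel_ring: round steel setting ring, 33 mm outside, 20 mm high, loose in a low rubber nest in the ring case, under the lid, 12 mm in front of the case's centre; origin = centre of its underside
- block_case: the other case, of the same make and size, with its own clear lid and tab: to be left shut. Origin and axes as the ring case
- block_lid (a joint): opening angle of the other case's lid, rad: 0 shut; to stay shut
- gauge_block: rectangular steel gauge block, 35 x 9 x 20 mm, lying in the other case; origin = centre of its underside
- milled_block: loose bystander: milled steel block 50 x 16 x 40 mm high on the plate between the cases; origin = centre of its underside
- v_block: loose bystander: steel V-block 45 x 44 x 35 mm on the plate; origin = centre of its underside
- slip_block: loose bystander: small steel gauge block, 35 x 9 x 12 mm, lying on the plate; origin = centre of its underside

How it is judged:
By the outcome, as a careful person would: the job done as asked, in the order asked, and still so for the second after the job is handed in, with the robot touching nothing.
It also fails if it takes over 35 s, if anything falls off the work surface, if the arm or the gripper's body presses on something with over 40 N, if the wrist force passes 120 N, or if a joint passes its speed limit or range.

### The arm

A 6-joint arm with a two-finger parallel gripper is mounted at the origin on a cart in front of the work surface, level with it; the furniture and walls round the work are solid. World frame = base frame: x ahead of the robot, y to its left, z up, the work surface at z = 0. Lengths are in m, angles in rad, forces in N, time in s.
With the tool pointing down it reaches from about 0.35 to 0.975 m from the base axis. Payload 4.9 kg.
Tool frame: the origin (TCP) lies at the very end of the fingers, on their centre line; the grasp point (between the pads) lies 19 mm behind it; z points along the fingers, y is the line along which they close (so a half turn about z gives the same grasp; the last joint's range is limited). The gripper opens to 85 mm and grips with 20 to 120 N. Pads are 22 mm wide; open, the fingers measure 114 mm over their backs; the gripper's body (76 mm by 85 mm) begins 54 mm behind the grasp point. The pads swing forward as they close: fully open they stand 13 mm farther back than shut.
Start: joints at [1.058, 0.053, 1.613, -0, 1.476, -0.119], TCP at [0.24, 0.577, 0.231] pointing down, gripper open.
Joint ranges: [-3.01, 3.01], [-1.01, 2.22], [0.06, 2.58], [-1.02, 4.17], [0.09, 2.62], [-3.14, 3.14]. Speed limits (rad/s): [2.57, 2.57, 3.14, 3.14, 3.14, 3.14].

### API

Orientations are given as a unit quaternion [w, x, y, z].
In Python, from plant import manip, vision, order gives the robot as it stands.
- The arm moves only by the tool play_rows, never from a script. Its argument "steps" is a list that holds one entry, the list of rows, each a list of 6 numbers: the shift along the tool's x, y, z in mm, then the turn, a rotation vector about the tool's x, y, z in degrees. A call has 1 to 12 rows; each row is the pose to reach, as a shift and turn from the pose commanded when the call began, along the tool's axes at that moment; what a row does not reach only later rows make up. A row lasts 1/12 s, in which the tool goes at most 41.7 mm and 7.16 degrees, less where a joint would pass 70% of its speed; a pose out of reach is approached as far as the arm can. A call with a gripper value outside its range is refused whole. "claw" is the gripper's target within -1 to 1 (fully open at 1, half-way at 0, shut at -1), set as the call begins (left out, the last holds). The fingers move at their own pace and stop on an object; the grip force is fixed at half the most. Time passes only in rows, so rows that repeat a pose let the fingers close. It gives the time, the measured TCP pose, the force, the opening and the grip force at its end, in the units of the state.
- manip.state(): the state, without advancing time (a new reading comes with each control period).
- vision.grab_frame(name): name is "scene" or "side" or "wrist"; returns (picture, depth): 480x640x3 uint8, blue, green, red; 480x640 float32, m along the optical axis (not along the pixel's ray), 0 where there is no reading.
- vision.camera_info(name): a dict with "K" (3x3 intrinsics, pixels), "eye" and "orientation" of the camera in the world; the wrist camera has in their place "T_tool_cam" (4x4, takes a point from camera to tool coordinates, whose origin is the TCP and whose axes are the flange's). Camera axes: x right, y down, z forward; pixel columns grow to the right and rows downward; lengths in m; the calibration is good to about 2 mm. The wrist camera is an equidistant fisheye: a pixel r from the principal point sees the ray r / f radians off the axis. A picture is of the moment at which its call begins: read the wrist's pose just before it. camera_info takes no time and is no camera call.
- order.job_done(): hands the job in; it is judged then, once.
The state is a dict: "time": time; "joint_pos": joint angles; "joint_vel": joint speeds; "joint_efforts": joint torques, N m; "tool_pos": TCP position; "tool_rot": TCP orientation; "contact_force": force on the tool from outside, world axes, zero at the start; "ft_torque": the same for the moment, N m; "gripper_width": opening from 0.0 (shut) to 1.0 (fully open); "grasp_force": force on a finger pad.
Only numpy, scipy, OpenCV 4.12 (cv2) and the standard library are available. Lean on these libraries where they do the work, as an engineer would, in place of code of your own. Each camera call takes 0.05 s, during which the arm holds its last target. There are 200 camera calls.

## Working session

There is one attempt and no reset: what is moved stays moved. The work goes in short steps, Python scripts to look and compute and a tool call to move; the robot and the scene stay as the last step left them, time stands still between calls to the robot, and variables do not carry over. Pictures are saved under pics/ and viewed, at most 10 in all, crops included, and the job is handed in when it is done.

Besides the shell and the picture viewer there is one more tool, called after "Call:" as name(argument=value, ...), one argument or row to a line, values as JSON. play_rows: Moves the arm, as the interface text tells. Its arguments: {"type":"object","properties":{"steps":{"type":"array"},"claw":{"type":"number"}},"required":["steps"]}

```bash
mkdir -p pics; cat > h.py <<'E'
import numpy as np, cv2
from plant import manip, vision, order
from scipy.spatial.transform import Rotation as R
def q2R(q): return R.from_quat([q[1],q[2],q[3],q[0]]).as_matrix()
def camR(ci):
    o=np.array(ci["orientation"],float)
    return o if o.shape==(3,3) else q2R(o.ravel())
def cloud(name,d):
    ci=vision.camera_info(name);K=np.array(ci["K"]);v,u=np.mgrid[:480,:640]
    p=np.stack([(u-K[0,2])/K[0,0]*d,(v-K[1,2])/K[1,1]*d,d],-1)
    return p@camR(ci).T+np.array(ci["eye"])
E
python3 - <<'E'
from h import *
for n in ("scene","side"):
    im,d=vision.grab_frame(n); cv2.imwrite(f"pics/{n}0.png",im); np.save(f"{n}0.npy",cloud(n,d)*(d>0)[...,None])
    ci=vision.camera_info(n);print(n,ci)
print(manip.state())
E
```

```text
scene {'K': array([[532.59159357,   0.        , 321.44933792],
       [  0.        , 532.59159357, 237.55443709],
       [  0.        ,   0.        ,   1.        ]]), 'eye': array([-0.11890364,  0.52761492,  0.50322189]), 'orientation': array([ 0.2212628 , -0.36373226,  0.77685179, -0.46394279])}
side {'K': array([[607.98663303,   0.        , 320.8122512 ],
       [  0.        , 607.98663303, 236.30453277],
       [  0.        ,   0.        ,   1.        ]]), 'eye': array([ 0.7478755 , -0.71673236,  0.67667559]), 'orientation': array([-0.41816759,  0.89604219,  0.13390561, -0.06567759])}
{'time': 0.1, 'joint_pos': array([ 1.05800132e+00,  5.32768788e-02,  1.61417013e+00,  3.24049628e-06,
        1.47599462e+00, -1.18989855e-01]), 'joint_vel': array([ 1.59847542e-04, -1.07034942e-03, -2.20587047e-03, -1.05760855e-03,
       -2.88717975e-03, -7.35011969e-05]), 'joint_efforts': array([ 5.59727996e-04, -3.94904995e+01, -3.71362853e+01, -1.07682326e-04,
        3.92621267e-03,  6.49305122e-06]), 'tool_pos': array([0.23952819, 0.57666473, 0.23018659]), 'tool_rot': array([-2.88738456e-04,  1.95632768e-01,  9.80676789e-01, -8.78241264e-04]), 'contact_force': array([-0.01945241, -0.72343119, -0.21244652]), 'ft_torque': array([ 0.00183608, -0.02758034, -0.00033456]), 'grasp_force': 0.0, 'gripper_width': 1.0000976978124478}
```

View pics/scene0.png

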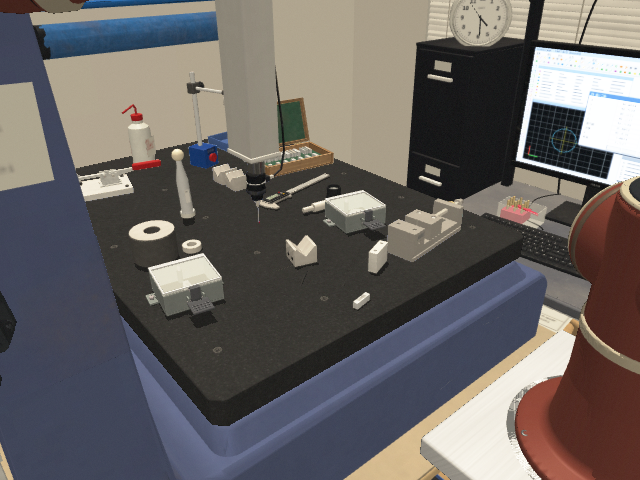

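View pics/side0.png

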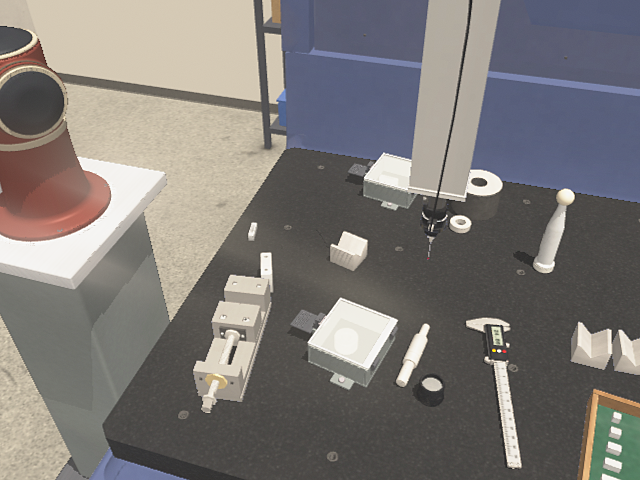

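The scene view shows two cases, at (185,283) and (355,210). In the side view the nearer case (353,340) seems to hold a round object at (346,342). I'll enlarge both to check and measure.

```bash
python3 - <<'E'
from h import *
s=cv2.imread("pics/side0.png"); c=cv2.imread("pics/scene0.png")
a=cv2.resize(s[285:395,280:420],(700,550),interpolation=cv2.INTER_CUBIC)   # x5
cv2.imwrite("pics/c1.png",a)
b=np.vstack([cv2.resize(s[145:215,340:440],(400,280),interpolation=3)]) 
b2=cv2.resize(c[180:250,300:400],(400,280),interpolation=3)
b3=cv2.resize(c[245:325,135:235],(400,320),interpolation=3)
cv2.imwrite("pics/c2.png",np.hstack([np.vstack([b,b2]),np.vstack([b3,np.zeros((240,400,3),np.uint8)])]))
P=np.load("side0.npy")
for u,v in [(343,301),(396,330),(363,369),(311,344),(308,322),(295,322),(320,325),(346,343),(340,380),(266,270),(266,255),(348,250),(253,230),(430,190),(440,120),(245,300)]:
    print(u,v,P[v,u].round(4))
# case blob
m=(abs(P[...,2]-.04)<.006)
ys,xs=np.where(m[285:395,280:420]); q=P[285:395,280:420][ys,xs]; print(len(q),q.mean(0),q.min(0),q.max(0))
E
```

```text
343 301 [ 0.5939 -0.1213  0.0406]
396 330 [ 0.6781 -0.1503  0.0371]
363 369 [ 0.6505 -0.2273  0.0359]
311 344 [ 0.5746 -0.2121  0.0421]
308 322 [ 0.5529 -0.1599  0.0235]
295 322 [ 0.5353 -0.1659  0.0241]
320 325 [ 0.5765 -0.1775  0.0435]
346 343 [ 0.6186 -0.1949  0.0398]
340 380 [ 0.6217 -0.234   0.0099]
266 270 [ 0.4626 -0.0902  0.0385]
266 255 [ 0.4509 -0.0596  0.0402]
348 250 [0.5651 0.0145 0.0175]
253 230 [0.3927 0.0239 0.0119]
430 190 [ 0.6865 -0.0094  0.1797]
440 120 [ 0.6874 -0.0111  0.2908]
245 300 [ 0.4588 -0.1633  0.0437]
4019 [ 0.62244149 -0.17694999  0.04034891] [ 0.56660431 -0.23075066  0.03402107] [ 0.67905977 -0.11800688  0.04595338]
```

View pics/c1.png

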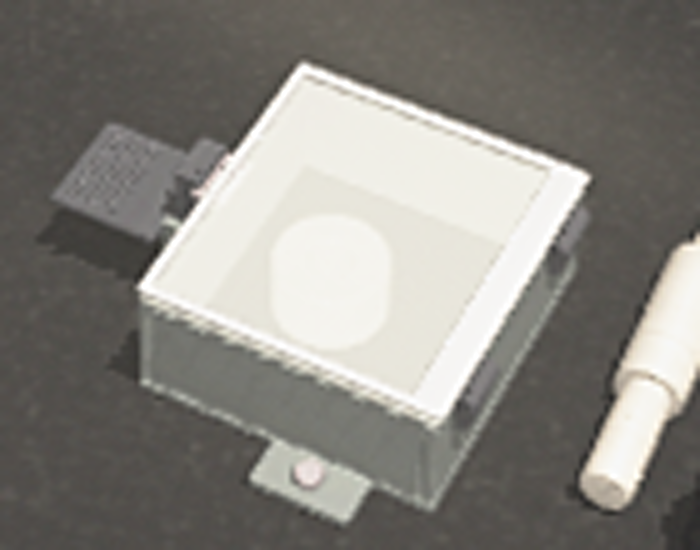

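View pics/c2.png

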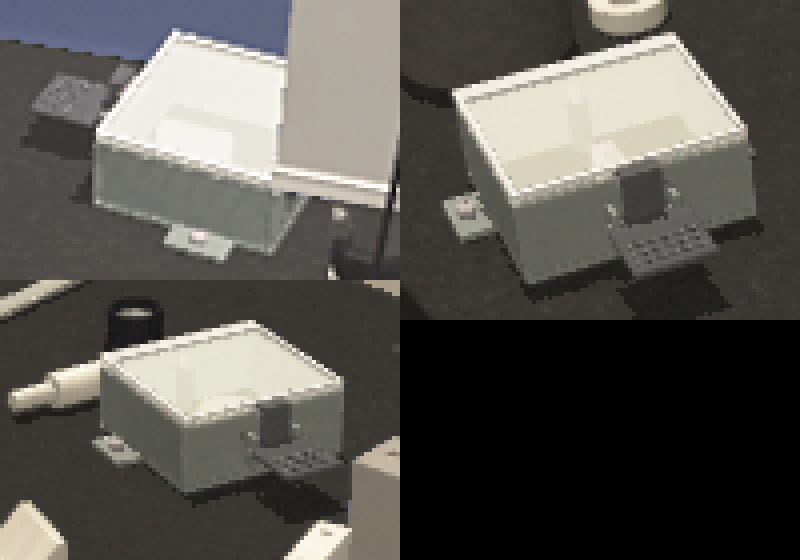

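The left case (block visible as a rectangle) is block_case. The nearer case in the side view holds the round ring (crop about (330,280)), with its tab plate at crop (110,180). Next I'll measure its pose, the obstacles and the camera mount.

```bash
python3 - <<'E'
from h import *
ci=vision.camera_info("side");K=ci["K"];Rc=camR(ci);e=ci["eye"]
def hit(c,z):
    u=280+(c[0]+.5)/5-.5;v=285+(c[1]+.5)/5-.5
    r=Rc@np.array([(u-K[0,2])/K[0,0],(v-K[1,2])/K[1,1],1]);return (e+r*(z-e[2])/r[2])
lid=np.array([hit(c,.043)[:2] for c in [(305,63),(592,178),(440,423),(141,290)]])
print(lid.round(4),lid.mean(0)); 
for i in range(4): d=lid[(i+1)%4]-lid[i];print(np.linalg.norm(d).round(4),np.degrees(np.arctan2(d[1],d[0])).round(1))
tab=np.array([hit(c,.024)[:2] for c in [(110,122),(195,158),(155,240),(52,195)]]);print("tab",tab.round(4),tab.mean(0))
for z in (.012,.022): print("ring",z,hit((331,282),z))
print(vision.camera_info("wrist"))
for n in ("side","scene"):
    P=np.load(n+"0.npy");m=(P[...,2]>.06)&(P[...,0]>.25)&(P[...,0]<.95)&(abs(P[...,1])<.6)
    q=P[m]; H=np.zeros((14,24))
    for p in q: i=int((p[0]-.25)/.05);j=int((p[1]+.6)/.05);H[i,j]=max(H[i,j],p[2])
    print(n,"rows x .25.., cols y -.6..");print((H*100).round().astype(int))
P=np.load("side0.npy");m=(P[...,2]>.03)&(P[...,0]>.35)&(P[...,0]<.56)&(P[...,1]<-.05)&(P[...,1]>-.4);print("vise",P[m].min(0),P[m].max(0))
E
```

```text
[[ 0.5891 -0.1173]
 [ 0.6777 -0.137 ]
 [ 0.6573 -0.2314]
 [ 0.5699 -0.2118]] [ 0.62352082 -0.17436372]
0.0908 -12.6
0.0965 -102.2
0.0896 167.3
0.0964 78.5
tab [[ 0.5362 -0.139 ]
 [ 0.5643 -0.1453]
 [ 0.5627 -0.1782]
 [ 0.5294 -0.1707]] [ 0.54815928 -0.15831586]
ring 0.012 [ 0.61170777 -0.16871066  0.012     ]
ring 0.022 [ 0.6137564  -0.17695561  0.022     ]
{'K': array([[371.64829954,   0.        , 316.34241693],
       [  0.        , 371.64829954, 235.61662375],
       [  0.        ,   0.        ,   1.        ]]), 'T_tool_cam': array([[ 1.30440204e-04, -9.45234060e-01, -3.26393251e-01,
         8.33035665e-02],
       [ 9.99999799e-01, -7.92384183e-05,  6.29115428e-04,
        -4.65748016e-05],
       [-6.20524215e-04, -3.26393267e-01,  9.45233860e-01,
        -1.42097911e-01],
       [ 0.00000000e+00,  0.00000000e+00,  0.00000000e+00,
         1.00000000e+00]])}
side rows x .25.., cols y -.6..
[[ 0  0  0  0  0  0  0  0  0  0  0  0  0  0  0  0  0  0  0  0  0  0  0  0]
 [ 0  0  0  0  0  0  0  0  0  0  0  0  0  0  0  0  0  0  0  0 27  0  0  0]
 [ 0  0  0  0  0  0  0  0  0  0  0  0  0 
[... 1324 characters left out ...]
 0  0  0  0  0  0]
 [ 0  0  0  0  0  0  0  0  0  0  0  0  0  0  0  0  0  0  0  0  0  0  0  0]
 [ 0  0  0  0  0  0  0  0  0  0  0  0  0  0  0  0  0  0  0  0  0  0  0  0]
 [ 0  0  0  0  0  0  0  0  0  0 22 44 44 44  0  0  0  0  0  0  0  0  0  0]
 [ 0  0  0  0  0  0  0  0  0  0 24 32 42 44  0  6  6  0  0  0  0  0  0  0]
 [ 0  0  0  0  0  0  0  0  0  0  0  0  0  0  0  6  6  6  0  0  0  0  0  0]
 [ 0  0  0  0  0  0  0  0  0  0  0  0  0  0  0  0  0  0  0  0  0  0  0  0]
 [ 0  0  0  0  0  0  0  0  0  0  0  0  0 15 15  0  0  0  0  0  0  0  0  0]
 [ 0  0  0  0  0  0  0  0  0  0  0  0  0  0  0  0  0  0  0  0  0  0  0  0]]
vise [ 0.42386048 -0.34821182  0.03000762] [ 0.50638197 -0.05137399  0.06251031]
```

Ring case: centre about (0.6235, -0.174), yaw about -12°, and the 90.5 x 96.5 mm edges match. The press point comes out at (0.548, -0.158). I need to check the blue frame near the start pose and the column before setting out.

```bash
python3 - <<'E'
from h import *
for n in ("scene","side"):
    P=np.load(n+"0.npy")
    b=lambda a,c:(P[...,2]>a[2])&(P[...,2]<c[2])&(P[...,0]>a[0])&(P[...,0]<c[0])&(P[...,1]>a[1])&(P[...,1]<c[1])
    for y0 in np.arange(.1,.75,.05):
        q=P[b((.0,y0,.03),(.7,y0+.05,.9))]
        if len(q): print(n,round(y0,2),len(q),q.min(0).round(3),q.max(0).round(3))
    q=P[b((.6,-.15,.15),(.8,.12,.6))];print("col",np.percentile(q,[0,1,5,50,95,99,100],axis=0).round(3))
im,d=vision.grab_frame("wrist");cv2.imwrite("pics/w0.png",im)
E
```

```text
scene 0.15 356 [0.544 0.175 0.031] [0.638 0.2   0.046]
scene 0.2 1175 [0.539 0.2   0.03 ] [0.647 0.25  0.047]
scene 0.25 755 [0.542 0.25  0.03 ] [0.651 0.285 0.046]
scene 0.4 16499 [0.148 0.403 0.03 ] [0.321 0.45  0.486]
scene 0.45 22626 [0.143 0.45  0.03 ] [0.321 0.5   0.487]
scene 0.5 6105 [0.198 0.5   0.03 ] [0.434 0.538 0.319]
col [[ 0.65  -0.053  0.15 ]
 [ 0.653 -0.047  0.159]
 [ 0.654 -0.005  0.183]
 [ 0.658  0.043  0.315]
 [ 0.724  0.053  0.427]
 [ 0.732  0.054  0.436]
 [ 0.737  0.057  0.44 ]]
side 0.15 466 [0.545 0.173 0.03 ] [0.639 0.2   0.046]
side 0.2 653 [0.541 0.2   0.03 ] [0.627 0.25  0.046]
side 0.25 299 [0.557 0.25  0.036] [0.62  0.284 0.045]
side 0.35 1 [0.407 0.399 0.068] [0.407 0.399 0.068]
side 0.4 16735 [0.308 0.4   0.03 ] [0.601 0.45  0.289]
side 0.45 27 [0.367 0.45  0.163] [0.368 0.454 0.262]
col [[ 0.654 -0.055  0.15 ]
 [ 0.656 -0.05   0.173]
 [ 0.66  -0.013  0.185]
 [ 0.696 -0.01   0.328]
 [ 0.731 -0.007  0.433]
 [ 0.733  0.022  0.441]
 [ 0.735  0.053  0.45 ]]
```

View pics/w0.png

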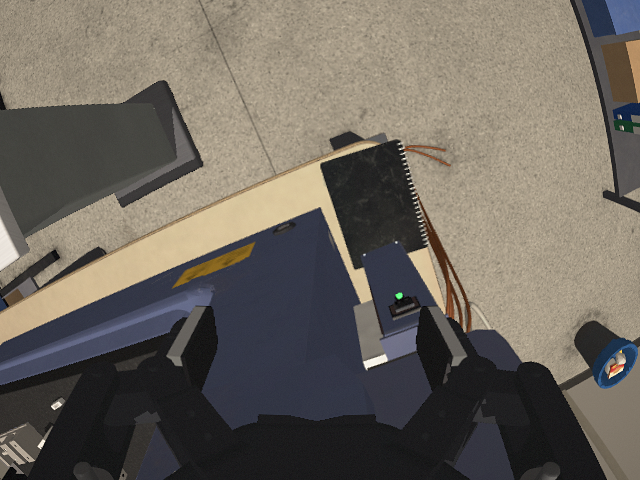

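The wrist view shows the gripper standing just off the machine's blue base, with no parts under the fingers. The leg's profile matters for the way out.

```bash
python3 - <<'E'
from h import *
P=np.load("scene0.npy")
for z0 in np.arange(-.1,.8,.08):
    m=(P[...,2]>z0)&(P[...,2]<z0+.08)&(P[...,1]>.3)&(P[...,1]<.75)&(P[...,0]<.6)&(P[...,0]>0)
    q=P[m]
    if len(q):
        print(round(z0,2),len(q),q.min(0).round(3),q.max(0).round(3))
        for y0 in np.arange(.3,.75,.04):
            r=q[(q[:,1]>y0)&(q[:,1]<y0+.04)]
            if len(r)>20: print("   y",round(y0,2),len(r),"x",r[:,0].min().round(3),r[:,0].max().round(3))
# pixels for landmarks
for u,v in [(20,40),(20,130),(60,200),(10,320),(120,340),(80,400),(130,35),(50,5),(160,420)]: print(u,v,P[v,u].round(3))
W,d=vision.grab_frame("wrist")
for u,v in [(300,340),(390,290),(410,305),(420,330),(300,390),(250,300),(640-260,380),(560,330)]: print("wd",u,v,d[v,u])
E
```

```text
-0.1 7919 [ 0.313  0.3   -0.1  ] [ 0.6    0.555 -0.02 ]
   y 0.3 5036 x 0.318 0.6
   y 0.34 2403 x 0.321 0.58
   y 0.38 346 x 0.313 0.383
   y 0.54 125 x 0.421 0.57
-0.02 6585 [ 0.314  0.3   -0.02 ] [0.6  0.54 0.06]
   y 0.3 2639 x 0.347 0.6
   y 0.38 889 x 0.314 0.321
   y 0.42 1770 x 0.315 0.32
   y 0.46 1057 x 0.315 0.32
   y 0.5 228 x 0.315 0.483
0.06 9020 [0.315 0.406 0.06 ] [0.396 0.537 0.14 ]
   y 0.38 658 x 0.315 0.32
   y 0.42 2559 x 0.315 0.32
   y 0.46 2922 x 0.315 0.321
   y 0.5 2881 x 0.315 0.396
0.14 8999 [0.306 0.412 0.14 ] [0.32  0.534 0.22 ]
   y 0.38 309 x 0.307 0.319
   y 0.42 2980 x 0.306 0.32
   y 0.46 3429 x 0.306 0.32
   y 0.5 2281 x 0.307 0.32
0.22 9168 [0.198 0.418 0.22 ] [0.313 0.524 0.3  ]
   y 0.38 42 x 0.309 0.312
   y 0.42 4100 x 0.306 0.313
   y 0.46 4633 x 0.306 0.313
   y 0.5 393 x 0.198 0.312
0.3 8432 [0.198 0.423 0.3  ] [0.314 0.516 0.38 ]
   y 0.42 4651 x 0.306 0.314
   y 0.46 3420 x 0.305 0.314
   y 0.5 361 x 0.198 0.224
0.38 5935 [0.305 0.427 0.38 ] [0.314 0.473 0.46 ]
   y 0.42 5203 x 0.305 0.314
   y 0.46 732 x 0.306 0.311
0.46 1486 [0.143 0.431 0.46 ] [0.314 0.476 0.487]
   y 0.42 914 x 0.143 0.314
   y 0.46 572 x 0.146 0.171
20 40 [0.31  0.441 0.452]
20 130 [0.309 0.456 0.392]
60 200 [0.31  0.442 0.332]
10 320 [0.216 0.507 0.301]
120 340 [0.31  0.422 0.182]
80 400 [0.318 0.468 0.128]
130 35 [ 1.631 -0.139  0.279]
50 5 [0.15  0.458 0.484]
160 420 [ 0.453  0.359 -0.084]
wd 300 340 0.29251984
wd 390 290 0.45292518
wd 410 305 0.39106348
wd 420 330 0.14486593
wd 300 390 0.22328565
wd 250 300 0.40527344
wd 380 380 0.23125602
wd 560 330 1.5365947
```

```bash
cat >> h.py <<'E'
O=np.array([.6235,-.1744]); yaw=np.radians(-12.1)
def world(cx,cy,z):  # case coords (m) -> world
    c,s=np.cos(yaw),np.sin(yaw); return np.array([O[0]+c*cx-s*cy,O[1]+s*cx+c*cy,z])
def tgtR(tilt=0):  # tool x = -case x, z down, then tilt deg about tool y
    x=np.array([-np.cos(yaw),-np.sin(yaw),0]);z=np.array([0,0,-1.]);b=np.stack([x,np.cross(z,x),z],1)
    return b@R.from_euler('y',tilt,degrees=True).as_matrix()
def row(p,Rt=None,p0=None,R0=None):
    s=manip.state();R0=q2R(s["tool_rot"]) if R0 is None else R0;p0=s["tool_pos"] if p0 is None else p0
    t=R0.T@(np.array(p)-p0)*1000;w=np.zeros(3) if Rt is None else R.from_matrix(R0.T@Rt).as_rotvec(degrees=True)
    return np.r_[t,w].round(1).tolist()
E
python3 - <<'E'
from h import *
s=manip.state();p0=s["tool_pos"];R0=q2R(s["tool_rot"])
for p in [(.20,.40,.23),(.27,.28,.23),(.42,0,.2)]: print(row(p,p0=p0,R0=R0))
print(row(world(-.078,0,.08),tgtR(-10)),tgtR(-10).round(2).tolist())
E
```

```text
[-31.3, -178.5, 0.7, 0.0, 0.0, 0.0]
[-142.0, -262.4, 0.8, 0.0, 0.0, 0.0]
[-387.9, -463.4, 31.1, 0.0, 0.0, 0.0]
[-566.1, -560.4, 151.2, -1.0, -10.0, -10.4] [[-0.96, 0.21, 0.17], [0.21, 0.98, -0.04], [-0.17, 0.0, -0.98]]
```

Call:
play_rows(
  steps=[
    [[-31, -178, 0, 0, 0, 0], [-31, -178, 0, 0, 0, 0], [-31, -178, 0, 0, 0, 0], [-31, -178, 0, 0, 0, 0], [-31, -178, 0, 0, 0, 0], [-142, -262, 0, 0, 0, 0], [-142, -262, 0, 0, 0, 0], [-142, -262, 0, 0, 0, 0], [-142, -262, 0, 0, 0, 0], [-388, -463, 30, 0, 0, 0], [-388, -463, 30, 0, 0, 0], [-388, -463, 30, 0, 0, 0]],
  ],
  claw=-1,
)

```text
time: 1.2
tool_pos: [0.3295, 0.1696, 0.2196]
tool_rot: [0.001, 0.195, 0.981, 0.0]
contact_force: [1.7, 1.3, 0.5]
gripper_width: 0.001
grasp_force: 0.0
```

```bash
python3 - <<'E'
from h import *
s=manip.state();print(s["time"],s["tool_pos"],s["contact_force"],s["joint_pos"])
print(row((.42,0,.2)),row(world(-.078,0,.09),tgtR(-10)))
E
```

```text
1.2 [0.32947018 0.16956938 0.21957449] [1.74838896 1.30593695 0.49330622] [ 2.73675855e-01 -6.23013425e-01  2.17664133e+00  4.29764278e-05
  1.58659271e+00 -9.04782984e-01]
[-148.5, -122.1, 19.6, 0.0, 0.0, 0.0] [-326.3, -219.6, 129.7, -0.9, -9.9, -10.4]
```

Call:
play_rows(
  steps=[
    [[-148, -122, 20, 0, 0, 0], [-148, -122, 20, 0, 0, 0], [-148, -122, 20, 0, 0, 0], [-148, -122, 20, 0, 0, 0], [-326, -220, 130, -1, -10, -10], [-326, -220, 130, -1, -10, -10], [-326, -220, 130, -1, -10, -10], [-326, -220, 130, -1, -10, -10], [-326, -220, 130, -1, -10, -10], [-326, -220, 130, -1, -10, -10], [-326, -220, 130, -1, -10, -10], [-326, -220, 130, -1, -10, -10]],
  ],
)

```text
time: 2.2
tool_pos: [0.545, -0.1583, 0.0866]
tool_rot: [0.084, 0.11, 0.99, -0.008]
contact_force: [0.3, 0.5, 0.4]
gripper_width: -0.001
grasp_force: 0.0
```

```bash
python3 - <<'E'
from h import *
s=manip.state();print(s["time"],s["tool_pos"],s["contact_force"],s["joint_pos"])
print(row(world(-.078,0,.09),tgtR(-10)))
im,d=vision.grab_frame("side");cv2.imwrite("pics/s1.png",cv2.resize(im[180:420,180:500],(800,600),interpolation=3))
im,d=vision.grab_frame("wrist");cv2.imwrite("pics/w1.png",im)
# where tab and lid corners should project in wrist view
ci=vision.camera_info("wrist");T=ci["T_tool_cam"];K=ci["K"];Rt=q2R(s["tool_rot"])
def pw(p):
    q=np.linalg.inv(T)@np.r_[Rt.T@(p-s["tool_pos"]),1];q=q[:3];a=np.arctan2(np.hypot(q[0],q[1]),q[2]);n=np.hypot(q[0],q[1])
    return (K[0,0]*a*q[:2]/n+K[:2,2]).round(1)
for n,c in dict(tabOL=(-.092,.017,.024),tabOR=(-.092,-.017,.024),tabIL=(-.058,.017,.024),tabIR=(-.058,-.017,.024),press=(-.077,0,.024),lidBL=(.045,.048,.043),lidBR=(.045,-.048,.043),lidFL=(-.045,.048,.043),lidFR=(-.045,-.048,.043)).items(): print(n,pw(world(*c)))
E
```

```text
2.2 [ 0.54500499 -0.15830422  0.08657812] [0.31700042 0.47113926 0.41481005] [-0.43304254 -0.05504919  1.98078044  0.04458241  1.05096939 -1.80143572]
[-2.7, 0.7, -3.0, 0.1, -0.3, -0.6]
tabOL [347.1 221.2]
tabOR [287.2 221.8]
tabIL [345.4 270.8]
tabIR [289.9 271.4]
press [317.4 244.3]
lidBL [382.5 395.6]
lidBR [255.2 396.9]
lidFL [398.1 305.4]
lidFR [237.9 307.1]
```

View pics/w1.png

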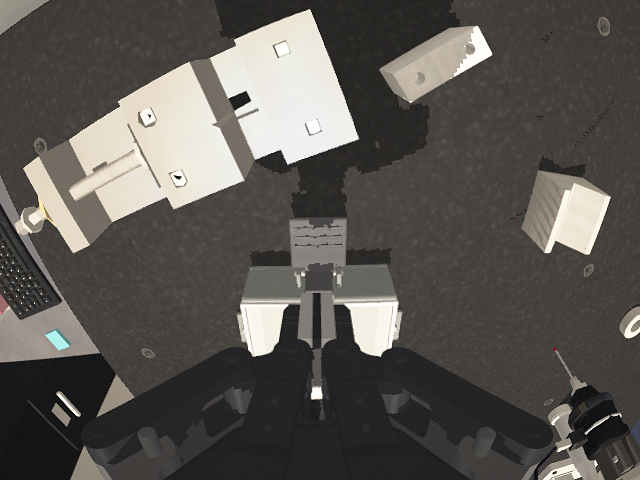

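The wrist view shows the plate at (290..347, 218..267), within 3 px of my prediction. The fingers sit over it and the way is clear (vise upper left, milled block at (440,60), V-block at (570,220)). Next is the press.

```bash
python3 - <<'E'
from h import *
for z in (.03,.018,.014): print(row(world(-.079,0,z),tgtR(-10)))
print(row(world(-.12,0,.13),tgtR(-10)))
E
```

```text
[9.4, -0.9, 58.8, 0.1, -0.0, -0.5]
[11.5, -0.9, 70.6, 0.1, -0.0, -0.5]
[12.2, -1.0, 74.6, 0.1, -0.0, -0.5]
[32.4, -1.0, -46.8, 0.1, -0.0, -0.5]
```

Call:
play_rows(
  steps=[
    [[9, -1, 59, 0, 0, 0], [9, -1, 59, 0, 0, 0], [9, -1, 59, 0, 0, 0], [10, -1, 62, 0, 0, 0], [10, -1, 64, 0, 0, 0], [11, -1, 66, 0, 0, 0], [11, -1, 68, 0, 0, 0], [11, -1, 70, 0, 0, 0], [11.5, -1, 71, 0, 0, 0], [11.5, -1, 71, 0, 0, 0]],
  ],
)

```text
time: 3.13
tool_pos: [0.5479, -0.1585, 0.0191]
tool_rot: [0.088, 0.109, 0.99, -0.009]
contact_force: [-1.2, 1.8, 5.9]
gripper_width: 0.003
grasp_force: 3.6
```

```bash
python3 - <<'E'
from h import *
im,d=vision.grab_frame("side");cv2.imwrite("pics/s2.png",cv2.resize(im[180:420,180:500],(800,600),interpolation=3))
s=manip.state();print(s["time"],s["tool_pos"],s["contact_force"],row(world(-.079,0,.013),tgtR(-10)))
P=cloud("side",d);m=(P[...,2]>.05)&(P[...,0]>.58)&(P[...,0]<.72)&(P[...,1]<-.1)&(P[...,1]>-.26);print(m.sum(),P[m].max(0) if m.any() else 0)
E
```

```text
3.1833 [ 0.54785836 -0.15851377  0.01918879] [-1.2162529   2.19032927  6.58501328] [2.8, 0.3, 5.8, 0.1, 0.2, -0.4]
3088 [ 0.66723803 -0.12057765  0.09024824]
```

View pics/s2.png

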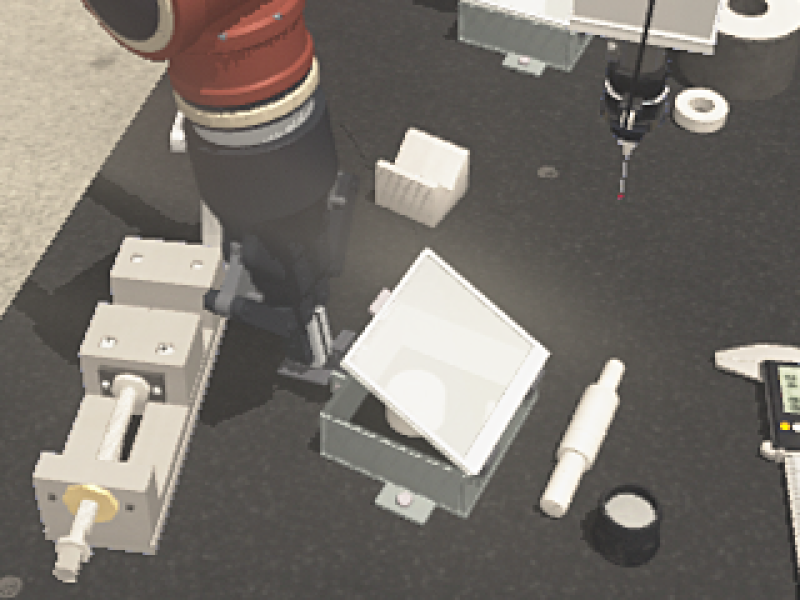

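The side view shows the lid well on its way up over the ring and the fingers on the tab, with nothing else moved. I'll hold briefly, then back off along the tool axis.

Call:
play_rows(
  steps=[
    [[0, 0, 0, 0, 0, 0], [0, 0, 0, 0, 0, 0], [0, 0, 0, 0, 0, 0], [0, 0, 0, 0, 0, 0], [0, 0, 0, 0, 0, 0], [0, 0, -30, 0, 0, 0], [5, 0, -65, 0, 0, 0], [5, 0, -105, 0, 0, 0], [5, 0, -105, 0, 0, 0], [5, 0, -105, 0, 0, 0]],
  ],
)

```text
time: 4.02
tool_pos: [0.526, -0.1546, 0.1243]
tool_rot: [0.091, 0.109, 0.99, -0.01]
contact_force: [0.3, 0.1, 0.2]
gripper_width: -0.001
grasp_force: 0.0
```

```bash
python3 - <<'E'
from h import *
im,d=vision.grab_frame("side");cv2.imwrite("pics/s3.png",cv2.resize(im[180:420,180:500],(800,600),interpolation=3))
s=manip.state();print(s["time"],s["tool_pos"],s["contact_force"])
for a in ((-.03,.1),(0,.1),(.03,.1),(.05,.1)): print(a,row(world(a[0],0,a[1]),tgtR(-20)))
P=cloud("side",d);m=(P[...,2]>.05)&(P[...,0]>.6)&(P[...,0]<.72)&(P[...,1]<-.1)&(P[...,1]>-.26)
q=P[m];c,s_=np.cos(yaw),np.sin(yaw);r=(q[:,:2]-O)@np.array([[c,-s_],[s_,c]])
k=(q[:,2]>np.percentile(q[:,2],95));print(len(q),"top",q[k].mean(0),q[:,2].max(),"case xy",r[k].mean(0),"all x",r[:,0].min(),r[:,0].max())
E
```

```text
4.0667 [ 0.52461764 -0.15387939  0.12165905] [-0.28124401  0.04806565 -0.12385548]
(-0.03, 0.1) [-66.0, 1.2, 33.9, -0.0, -9.8, -0.4]
(0, 0.1) [-95.5, 1.4, 39.2, -0.0, -9.8, -0.4]
(0.03, 0.1) [-125.1, 1.6, 44.5, -0.0, -9.8, -0.4]
(0.05, 0.1) [-144.8, 1.8, 48.1, -0.0, -9.8, -0.4]
2622 top [ 0.63228609 -0.17994651  0.1213147 ] 0.12556151284287242 case xy [ 0.00975354 -0.00358155] all x 0.003951923610649603 0.04425684921117181
```

View pics/s3.png

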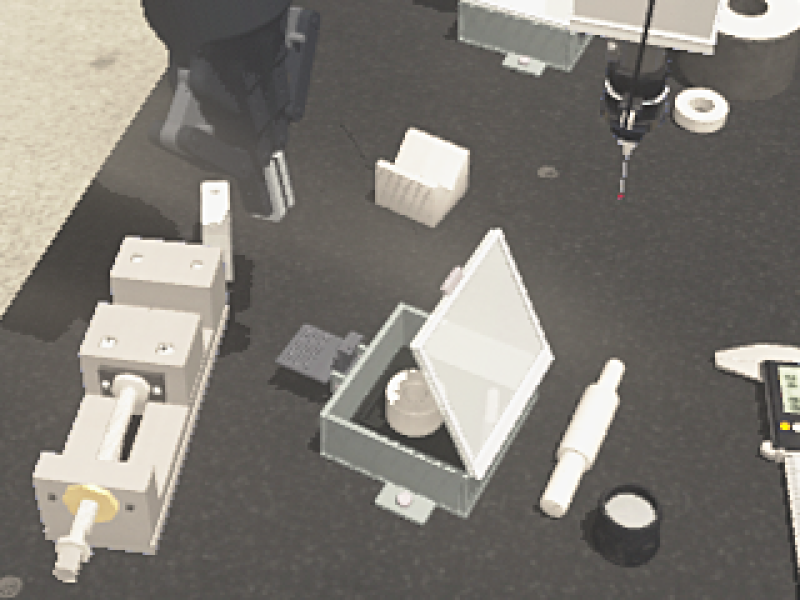

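The side view shows the lid popped with its top edge at z about 0.121 and case x about +10 mm, as expected. The tab has sprung back and the ring is in its nest. Now the push.

Call:
play_rows(
  steps=[
    [[-66, 1, 34, 0, -10, 0], [-66, 1, 34, 0, -10, 0], [-66, 1, 34, 0, -10, 0], [-81, 1, 36, 0, -10, 0], [-91, 1, 38, 0, -10, 0], [-101, 1, 40, 0, -10, 0], [-111, 1, 42, 0, -10, 0], [-121, 2, 44, 0, -10, 0], [-129, 2, 45, 0, -10, 0], [-137, 2, 47, 0, -10, 0], [-144, 2, 48, 0, -10, 0], [-144, 2, 48, 0, -10, 0]],
  ],
)

```text
time: 5.07
tool_pos: [0.6723, -0.1844, 0.0984]
tool_rot: [0.174, 0.108, 0.979, -0.018]
contact_force: [0.7, -0.9, -0.1]
gripper_width: -0.0
grasp_force: 0.0
```

```bash
python3 - <<'E'
from h import *
im,d=vision.grab_frame("side");cv2.imwrite("pics/s4.png",cv2.resize(im[180:420,180:500],(800,600),interpolation=3))
s=manip.state();print(s["time"],s["tool_pos"],s["contact_force"])
for a in ((-.03,.12),(-.09,.16)): print(a,row(world(a[0],0,a[1]),tgtR(-20)))
E
```

```text
5.1167 [ 0.67157195 -0.18418165  0.09815171] [ 0.05283634 -0.64208477  1.00227659]
(-0.03, 0.12) [66.8, -1.0, -47.6, -0.0, 0.1, -0.4]
(-0.09, 0.16) [109.4, -1.4, -105.8, -0.0, 0.1, -0.4]
```

View pics/s4.png

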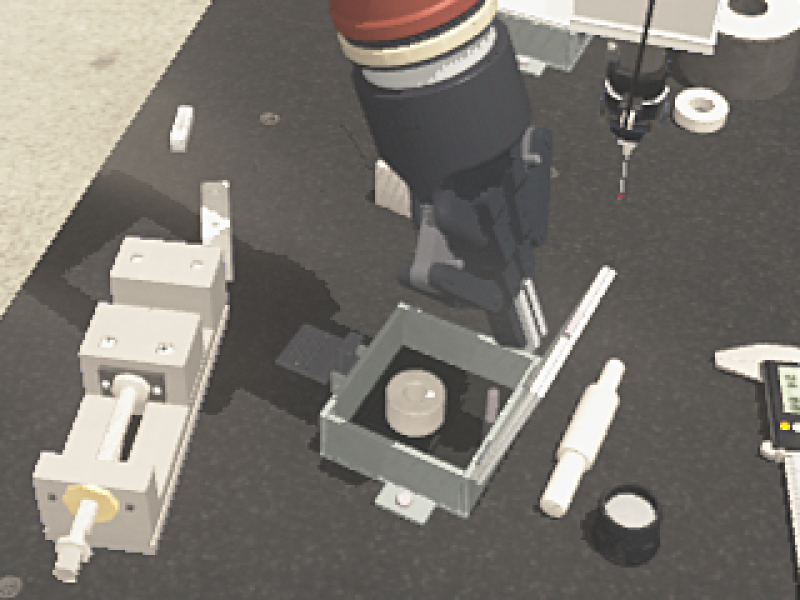

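The lid lies back past vertical, with its edge from (480,475) to (610,270), clear of the fingertips, and the ring is in place. Withdraw.

Call:
play_rows(
  steps=[
    [[20, 0, -14, 0, 0, 0], [45, 0, -32, 0, 0, 0], [67, -1, -48, 0, 0, 0], [109, -1, -106, 0, 0, 0], [109, -1, -106, 0, 0, 0], [109, -1, -106, 0, 0, 0], [109, -1, -106, 0, 0, 0], [109, -1, -106, 0, 0, 0], [109, -1, -106, 0, 0, 0], [109, -1, -106, 0, 0, 0]],
  ],
)

```text
time: 5.95
tool_pos: [0.5353, -0.1549, 0.1588]
tool_rot: [0.172, 0.108, 0.979, -0.018]
contact_force: [-1.1, -0.6, -0.6]
gripper_width: 0.001
grasp_force: 0.0
```

```bash
python3 - <<'E'
from h import *
im,d=vision.grab_frame("side")
s=manip.state();print(s["time"],s["tool_pos"],s["contact_force"])
P=cloud("side",d);c,s_=np.cos(yaw),np.sin(yaw);r=(P[...,:2]-O)@np.array([[c,-s_],[s_,c]])
m=(P[...,2]>.06)&(P[...,2]<.14)&(r[...,0]>.0)&(r[...,0]<.13)&(abs(r[...,1])<.06)
x=r[...,0][m];z=P[...,2][m];print(m.sum(),"lid angle",np.median(np.arctan2(z-.036,.045-x)),z.max())
P0=np.load("side0.npy")  # moved bystanders? compare where both see low things
i0=cv2.imread("pics/side0.png");D=np.abs(i0.astype(int)-im).max(2)
for n,(u0,v0,u1,v1) in dict(vblock=(325,228,372,275),slip=(244,218,262,245),milled=(257,250,276,280),blockcase=(345,150,410,212)).items(): print(n,(D[v0:v1,u0:u1]>40).mean().round(3),np.abs(P-P0)[v0:v1,u0:u1].mean().round(4))
E
```

```text
6.0 [ 0.535318   -0.15492996  0.15883322] [0.83856647 0.327785   0.23868583]
649 lid angle 1.9093945699267505 0.12777475829232188
vblock 0.003 0.0024
slip 0.043 0.0579
milled 0.225 0.0026
blockcase 0.0 0.0042
```

```bash
python3 -c "
from h import *
print(order.job_done())"
```

```text
the job is handed in; nothing more can be done
None
```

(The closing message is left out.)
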